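Fetch the wood block from under the tone bars

TASK

The red wood block is stowed inside the instrument, under its three painted bars. First lift off all three bars and lay them flat, side by side, on the grey mat; then stand the wood block in the dark tray, the same way up as it was, and after that lay each bar back exactly where it came from, since their order spells the lesson's tune. Leave the drum, metronome and tambourine where they are.

Things in the scene. Friction and masses are not known exactly. Their poses are not given: they have to be found in the camera images.
- blue_bar_center (a point): The blue tone bar, loose: a blue painted wooden bar 190 long (its x axis) x 32 wide (y) x 22 thick (z), about 0.11 kg, no front or back. The point is its centre, 11 mm above its underside. It starts lying across the instrument in any one of the three middle places, within 8 mm of the instrument's x = 0.
- yellow_bar_center (a point): The yellow tone bar, loose: a yellow painted wooden bar 190 long (its x axis) x 32 wide (y) x 22 thick (z), about 0.11 kg, no front or back. The point is its centre, 11 mm above its underside. It starts lying across the instrument in any one of the three middle places, within 8 mm of the instrument's x = 0.
- green_bar_center (a point): The green tone bar, loose: a green painted wooden bar 190 long (its x axis) x 32 wide (y) x 22 thick (z), about 0.11 kg, no front or back. The point is its centre, 11 mm above its underside. It starts lying across the instrument in any one of the three middle places, within 8 mm of the instrument's x = 0.
- block_center (a point): The red wood block (percussion block) with black slits, loose: 38 (its x axis) x 110 long (y) x 40 high (z), about 0.12 kg. The point is its centre, 20 mm above its underside. It starts on the floor of the instrument's box, lying along the row under the middle bar, its ends reaching under the two outer loose bars; seen from above through the gaps between the bars.
- instrument: Fixed light-wood box, open on top, 160 (x) x 288 (y), walls 10 thick; origin: centre of underside. Inside floor 10 mm up. Bars lie across it along its x on the walls' tops, 60 to 82 mm up: two fixed plain end bars (26 wide, y = +-116 mm) and the loose ones at y = -58, 0, +58 mm, 26 mm gaps. Black pins 5 mm across, to 70 mm up, stand on the walls (x = +-75, y = +-29, +-87 mm).
- mat: Grey felt mat, fixed, 250 (x) x 200 (y) x 4 thick, flat on the table to the left or right of the instrument. Origin: centre of its underside. Three bars fit side by side along its x at y = -58, 0 and +58 mm.
- tray: Dark wooden tray, fixed, open on top: outside 125 (x) x 165 (y) x 24 high, walls and floor 6 mm thick, on the other side of the instrument from the mat. Origin: centre of its underside. The wood block fits with its length along the tray's y.
- drum: Bystander: small loose hand drum, dark wood with a white skin, 124 across, 86 high; beyond the instrument. Origin: centre of its underside.
- metronome: Bystander: small loose wooden metronome, foot 80 x 90, 106 high; beyond the instrument. Origin: centre of its underside.
- tambourine: Bystander: loose tambourine lying flat, 150 across, 42 high, pale wood with brass jingles; beyond the instrument. Origin: centre of its underside.
There are look-alikes about, which are no part of the job. There is more than one size of the part that bears blue_bar_center; the job needs the larger. Of the things that look like the part that bears green_bar_center, the larger one is meant.

How it is judged (in metres and radians):
On the way, in this order (a step that is already met when the one before it is completed fails the run):
1. all three bars lie flat on the mat (x of blue_bar_center in the frame of mat between -0.125 and 0.125 m and y of blue_bar_center in the frame of mat between -0.1 and 0.1 m and height (world z) of each of blue_bar_center, yellow_bar_center, green_bar_center below 0.028 m and linear speed of each of blue_bar, yellow_bar, green_bar below 0.03 m/s and x of yellow_bar_center in the frame of mat between -0.125 and 0.125 m and y of yellow_bar_center in the frame of mat between -0.1 and 0.1 m and x of green_bar_center in the frame of mat between -0.125 and 0.125 m and y of green_bar_center in the frame of mat between -0.1 and 0.1 m), for 0.2 s.
2. the wood block stands in the tray while the bars are still on the mat (all of step 1 and x of block_center in the frame of tray between -0.045 and 0.045 m and y of block_center in the frame of tray between -0.035 and 0.035 m and height (world z) of block_center below 0.036 m and angle between block_center's own z axis and vertical below 0.1 rad and linear speed of block below 0.02 m/s), for 0.2 s.
At the end, for the whole second after the job is handed in: Each bar lies flat on the instrument within 12 mm of where it started and within 0.12 rad of square across the box, the wood block stands upright (within 0.1 rad) on the floor of the tray, and all are at rest (distance of each of blue_bar_center, yellow_bar_center, green_bar_center from where it was at the start of the episode below 0.012 m and angle between the x axis of each of blue_bar_center, yellow_bar_center, green_bar_center and the x axis of instrument, either way round below 0.12 rad and angle between each of blue_bar_center, yellow_bar_center, green_bar_center's own z axis and vertical below 0.08 rad and linear speed of each of blue_bar, yellow_bar, green_bar, block below 0.02 m/s and x of block_center in the frame of tray between -0.045 and 0.045 m and y of block_center in the frame of tray between -0.035 and 0.035 m and height (world z) of block_center below 0.036 m and angle between block_center's own z axis and vertical below 0.1 rad); the robot touches nothing.
It fails at once if the drum is moved by more than 20 mm (distance of drum from where it was at the start of the episode above 0.02 m).
It fails at once if the metronome is moved by more than 20 mm (distance of metronome from where it was at the start of the episode above 0.02 m).
It fails at once if the tambourine is moved by more than 20 mm (distance of tambourine from where it was at the start of the episode above 0.02 m).
It also fails if it takes over 141 s, if anything falls off the work surface, if the arm or the gripper's body presses on something with over 40 N, if the wrist force passes 120 N, or if a joint passes its speed limit or range.

ROBOT

A 6-joint arm with a two-finger parallel gripper is mounted at the origin on the work surface. World frame = base frame: x ahead of the robot, y to its left, z up, the work surface at z = 0. Lengths are in m, angles in degrees, forces in N, time in s.
With the tool pointing down it reaches from about 0.3 to 0.85 m from the base axis. Payload 4.2 kg.
Tool frame: the origin (TCP) lies on the centre line of the jaws, within the pads' length; the fingertips stand manip.tip_reach ahead of it and the grasp point (between the pads) lies 11 mm behind it (manip.tip_reach is the distance from the TCP to the fingertips, in m); z points along the fingers, x is the direction in which the jaws open and shut, and the axes are right-handed (so a half turn about z gives the same grasp; the last joint's range is limited). The gripper opens to 91 mm and grips with 3 to 60 N. Pads are 32 mm wide; open, the fingers measure 118 mm over their backs; the gripper's body (76 mm by 178 mm) begins 60 mm behind the grasp point.
Start: joints at [71.219, 18.312, 89.639, -0, 72.044, -1.146], TCP at [0.174, 0.548, 0.222] pointing down, gripper open.
Joint ranges: [-177.97, 177.97], [-48.28, 115.42], [12.27, 149.76], [-77.06, 257.06], [2.81, 150.46], [-146.56, 146.56]. Speed limits (degrees/s): [147.25, 147.25, 180, 180, 180, 180].

INTERFACE

Orientations are given as a 3x3 rotation matrix whose columns are the frame's x, y, z axes.
In Python, from cell import readout, eyes, manip gives the robot as it stands. The module is installed in compiled form; this text tells all that it offers.
- The arm moves only by the tool jog_arm, never from a script. Its argument "plan" is one flat list of numbers, 7 for each row, row after row: the finger opening in mm, from 0 to 91.2, then the shift along the tool's x, y, z in mm, then the turn, a rotation vector about the tool's x, y, z in degrees. In form: [grip, dx, dy, dz, rx, ry, rz, grip, dx, dy, dz, rx, ry, rz, ...]. A call has 1 to 8 rows; each row is the pose to reach, as a shift and turn from the pose commanded when the call began, along the tool's axes at that moment; what a row does not reach only later rows make up. A row lasts 1/8 s, in which the tool goes at most 62.5 mm and 10.7 degrees, less where a joint would pass 70% of its speed; a pose out of reach is approached as far as the arm can. A call with a gripper value outside its range is refused whole. The fingers move at their own pace and stop on an object; "force" is the grip in N (left out, the last holds). Time passes only in rows, so rows that repeat a pose let the fingers close. It gives the time, the measured TCP pose, the force and the opening at its end, in the units of the state.
- readout.observe(): the state, without advancing time (a new reading comes with each control period).
- eyes.get_image(name): name is "scene" or "top"; returns (picture, depth): 480x640x3 uint8, blue, green, red; 480x640 float32, m along the optical axis (not along the pixel's ray), 0 where there is no reading.
- eyes.camera_info(name): a dict with "K" (3x3 intrinsics, pixels), "dist" ([k1, k2, p1, p2, k3] as OpenCV has them; the pictures are not rectified), "R" (3x3) and "t" (3): a world point X has camera coordinates R X + t. Camera axes: x right, y down, z forward; pixel columns grow to the right and rows downward; lengths in m; the calibration is good to about 2 mm. A picture is of the moment at which its call begins. camera_info takes no time and is no camera call.
- manip.finish_job(): hands the job in, once; it reports no verdict.
The state is a dict: "time": time; "q": joint angles; "joint_velocities": joint speeds; "joint_efforts": joint torques, N m; "tcp_pos": TCP position; "tcp_rot": TCP orientation; "ft_force": force on the tool from outside, world axes, zero at the start; "wrist_torque": the same for the moment, N m; "finger_gap": opening from 0.0 (shut) to 1.0 (fully open).
Only numpy, scipy, OpenCV 4.12 (cv2) and the standard library are available. Lean on these libraries where they do the work, as an engineer would, in place of code of your own. Each camera call takes 0.05 s, during which the arm holds its last target.

## Working session

There is one attempt and no reset: what is moved stays moved. The work goes in short steps, Python scripts to look and compute and a tool call to move; the robot and the scene stay as the last step left them, time stands still between calls to the robot, and variables do not carry over. Pictures are saved under pics/ and viewed, and the job is handed in when it is done.

Besides the shell and the picture viewer there is one more tool, called after "Call:" as name(argument=value, ...) on one line, values as JSON. jog_arm: Moves the arm, as the interface text tells. Its arguments: {"type":"object","properties":{"plan":{"type":"array"},"force":{"type":"number"}},"required":["plan"]}

```bash
mkdir -p pics; ls; python3 - <<'E'
from cell import readout, eyes, manip
import cv2,numpy as np
print(readout.observe()); print(manip.tip_reach)
for n in("scene","top"):
    im,d=eyes.get_image(n); cv2.imwrite(f"pics/{n}0.png",im); np.save(f"{n}0.npy",d)
    print(n,eyes.camera_info(n))
E
```

```text
pics
{'time': 0.0, 'q': array([ 7.12178522e+01,  1.83507140e+01,  8.97070841e+01, -1.19303248e-03,
        7.20444769e+01, -1.14754391e+00]), 'joint_velocities': array([ 0.02049971, -0.02045656, -0.17578044,  0.08758282, -0.06105943,
        0.10656967]), 'joint_efforts': array([ 7.14693779e-04, -4.12464774e+01, -2.31978697e+01,  7.29591586e-02,
        4.55323874e-02, -1.66008285e-04]), 'tcp_pos': array([0.17405274, 0.54749659, 0.22112498]), 'tcp_rot': array([[ 3.02938886e-01,  9.53009823e-01, -5.55976119e-04],
       [ 9.53008313e-01, -3.02939396e-01, -1.69636044e-03],
       [-1.78507523e-03, -1.59563199e-05, -9.99998407e-01]]), 'ft_force': array([0.58995223, 0.00111664, 0.40236526]), 'wrist_torque': array([ 0.03067102, -0.04527901,  0.00465427]), 'finger_gap': 0.9997265182637238}
0.008
scene {'K': array([[476.84969023,   0.        , 321.84461525],
       [  0.        , 476.84969023, 239.02250282],
       [  0.        ,   0.        ,   1.        ]]), 'dist': array([0.00514255, 0.        , 0.        , 0.        , 0.        ]), 'R': array([[-0.59897616,  0.80056469,  0.01799266],
       [ 0.63312734,  0.48721889, -0.60147114],
       [-0.49028292, -0.34887523, -0.79869189]]), 't': array([ 0.28380582, -0.28934323,  1.22641573])}
top {'K': array([[447.07306799,   0.        , 319.93280369],
       [  0.        , 447.07306799, 232.84938455],
       [  0.        ,   0.        ,   1.        ]]), 'dist': array([0.01450835, 0.        , 0.        , 0.        , 0.        ]), 'R': array([[ 0.0053595 , -0.99997976,  0.00342845],
       [-0.99835701, -0.00554633, -0.05703078],
       [ 0.05704864, -0.00311716, -0.99836653]]), 't': array([-0.0110602 ,  0.50960345,  0.89311627])}
```

View pics/top0.png

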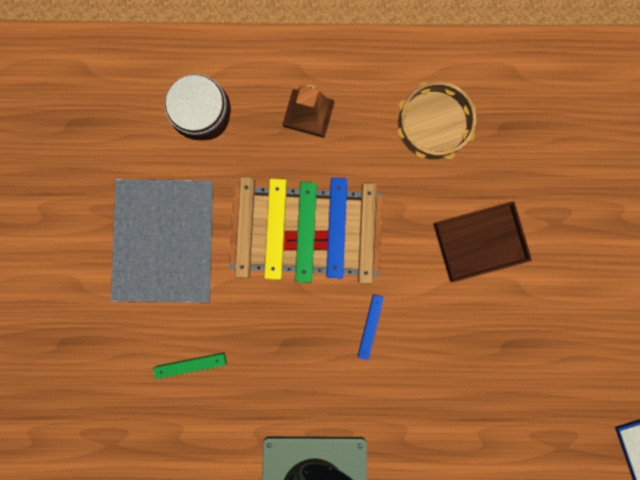

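View pics/scene0.png

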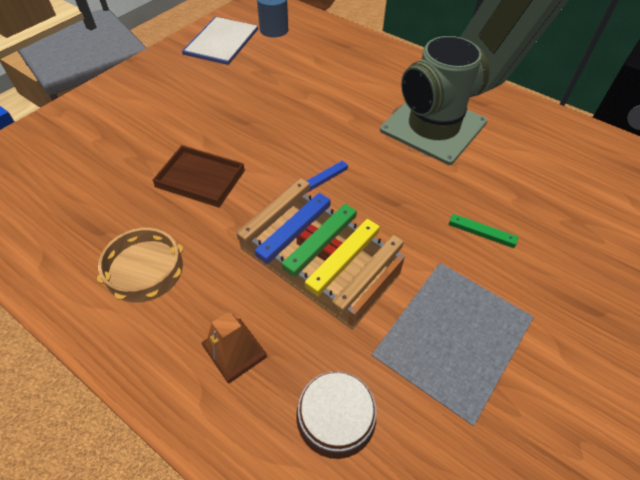

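The top view shows the yellow, green and blue bars left to right at about (275,229), (306,231) and (338,228). The mat is at (163,241), the turned tray at (483,241), and the small look-alike bars at (190,365) and (371,327). Next I'll measure these.

```bash
cat > h.py <<'E'
from cell import readout, eyes, manip
import cv2,numpy as np
def world(n,d,info=None):
    c=info or eyes.camera_info(n); h,w=d.shape
    u,v=np.meshgrid(np.arange(w),np.arange(h))
    p=cv2.undistortPoints(np.stack([u,v],-1).reshape(-1,1,2).astype(float),c["K"],c["dist"]).reshape(h,w,2)
    P=np.dstack([p[...,0]*d,p[...,1]*d,d])
    return (P-c["t"])@c["R"]
def plane(n,uv,z):
    c=eyes.camera_info(n); p=cv2.undistortPoints(np.array(uv,float).reshape(-1,1,2),c["K"],c["dist"]).reshape(-1,2)
    r=np.c_[p,np.ones(len(p))]@c["R"]; o=-c["R"].T@c["t"]
    return o+r*((z-o[2])/r[:,2])[:,None]
def mask(im,name):
    H=cv2.cvtColor(im,cv2.COLOR_BGR2HSV)
    lo,hi={"blue":((105,120,60),(130,255,255)),"yellow":((24,150,100),(35,255,255)),"green":((45,100,40),(80,255,255)),"red":((0,190,40),(5,255,255)),"mat":((90,5,60),(125,80,170))}[name]
    m=cv2.inRange(H,lo,hi)
    if name=="red": m|=cv2.inRange(H,(175,150,40),(180,255,255))
    return m
def rect(n,m,z):
    cs,_=cv2.findContours(m,cv2.RETR_EXTERNAL,cv2.CHAIN_APPROX_NONE)
    out=[]
    for c in sorted(cs,key=cv2.contourArea,reverse=True)[:3]:
        if cv2.contourArea(c)<60: continue
        P=plane(n,c.reshape(-1,2),z)[:,:2].astype(np.float32)
        (x,y),(a,b),t=cv2.minAreaRect(P*1000)
        if a<b: a,b=b,a; t+=90
        t=(t+90)%180-90
        out.append([round(k,1) for k in (x,y,a,b,t)])
    return out
E
python3 - <<'E'
from h import *
im=cv2.imread("pics/top0.png"); d=np.load("top0.npy"); W=world("top",d)
print("campos",-eyes.camera_info("top")["R"].T@eyes.camera_info("top")["t"])
for k in("blue","yellow","green"):
    m=mask(im,k); mh=m.copy(); mh[W[...,2]<.074]=0
    print(k,rect("top",mh,.082),rect("top",m,.012), np.median(W[...,2][mh>0]))
m=mask(im,"mat"); m=cv2.morphologyEx(m,cv2.MORPH_CLOSE,np.ones((5,5)));m=cv2.morphologyEx(m,cv2.MORPH_OPEN,np.ones((5,5))); print("mat",rect("top",m,.004))
m=mask(im,"red"); print("red",rect("top",m,.05), [W[...,i][m>0].min() for i in(0,1)],[W[...,i][m>0].max() for i in(0,1)],np.median(W[...,2][m>0]))
# tray: dark pixels
H=cv2.cvtColor(im,cv2.COLOR_BGR2HSV); m=cv2.inRange(H,(0,0,0),(180,255,95)); m[:190]=0;m[300:]=0;m[:,:420]=0;m[:,550:]=0
m=cv2.morphologyEx(m,cv2.MORPH_OPEN,np.ones((3,3)));print("tray",rect("top",m,.024))
# tall-mask instrument end bars
hm=((W[...,2]>.076)&(W[...,2]<.09)).astype(np.uint8)*255
hm[:170]=0;hm[290:]=0; 
for c in (m,hm): pass
cs=cv2.findContours(hm,cv2.RETR_EXTERNAL,cv2.CHAIN_APPROX_NONE)[0]
for c in cs:
    if cv2.contourArea(c)>100: P=plane("top",c.reshape(-1,2),.082)[:,:2].astype(np.float32)*1000; print(cv2.minAreaRect(P))
E
```

```text
campos [ 0.45787439 -0.00544956  0.92075839]
blue [[516.5, -39.0, 187.1, 30.4, -2.3]] [[521.4, -42.2, 202.7, 33.6, -2.2], [321.6, -110.5, 127.2, 20.9, -14.3]] 0.08286494058922482
yellow [[514.1, 76.8, 187.7, 32.0, -2.0]] [[518.8, 83.1, 203.4, 35.5, -2.0]] 0.08274461818741705
green [[508.6, 19.0, 187.4, 30.7, -2.1]] [[512.8, 20.3, 203.0, 34.9, -2.1], [243.2, 250.7, 143.5, 23.9, -78.7]] 0.08280622407337655
mat [[493.6, 314.8, 245.4, 195.2, -0.5]]
red [[494.7, -10.3, 33.2, 23.4, 0.3], [492.4, 49.8, 34.5, 22.2, -3.2]] [np.float64(0.45787438945713255), np.float64(-0.02195556462209167)] [np.float64(0.5113536171080394), np.float64(0.06165173486711209)] 0.05064477082027029
tray [[493.9, -332.9, 169.0, 122.6, -74.4]]
((507.0426940917969, -95.58502960205078), (26.27791404724121, 188.5208740234375), 87.6689682006836)
((508.8785705566406, 19.906766891479492), (31.95382308959961, 189.36619567871094), 87.62106323242188)
((514.7127075195312, 77.34591674804688), (32.36729049682617, 189.03158569335938), 87.64488220214844)
((517.1943359375, -38.258968353271484), (31.97774887084961, 189.0922088623047), 87.64488220214844)
((516.855712890625, 134.87667846679688), (26.774059295654297, 188.9793243408203), 87.63533020019531)
```

```bash
cat > g.py <<'E'
import sys
from cell import readout
import numpy as np
def go(x,y,z,yaw):
    s=readout.observe(); R=np.array(s["tcp_rot"]);p=np.array(s["tcp_pos"])*1000
    d=R.T@(np.array([x,y,z])-p)
    cur=np.degrees(np.arctan2(R[1,0],R[0,0])); dy=(yaw-cur+90)%180-90
    print("t",round(s["time"],2),"pos",p.round(1),"jawyaw",cur.round(1),"F",np.round(s["ft_force"],1),"gap",round(s["finger_gap"]*91.2,1),"q6",round(s["q"][5],1))
    print("shift",d.round(1),"rz",round(-dy,1), "tilt fix x,y rot", np.degrees(np.cross(R[:,2],[0,0,-1])@R).round(2))
go(*map(float,sys.argv[1:]))
E
python3 g.py 514.5 77.1 140 87.7
```

```text
t 0.1 pos [174.  547.6 221.2] jawyaw 72.4 F [-0.5  0.1 -1.1] gap 91.1 q6 -1.1
shift [-345.1  467.    81.7] rz -15.3 tilt fix x,y rot [-0.    0.09  0.  ]
```

Call:
jog_arm(plan=[44,-345,467,0,0,0,-15.3,44,-345,467,0,0,0,-15.3,44,-345,467,0,0,0,-15.3,44,-345,467,0,0,0,-15.3,44,-345,467,0,0,0,-15.3,44,-345,467,0,0,0,-15.3,44,-345,467,0,0,0,-15.3,44,-345,467,0,0,0,-15.3])

```text
time: 1.1
tcp_pos: [0.4673, 0.1424, 0.2218]
tcp_rot: [[0.041, 0.999, -0.0], [0.999, -0.041, 0.0], [0.0, -0.0, -1.0]]
ft_force: [1.2, 0.8, 0.2]
finger_gap: 0.483
```

```bash
python3 g.py 514.5 77.1 140 87.7
```

```text
t 1.1 pos [467.3 142.4 221.8] jawyaw 87.7 F [1.2 0.8 0.2] gap 44.1 q6 -72.1
shift [-63.4  49.8  81.8] rz -0.0 tilt fix x,y rot [-0.   -0.02  0.  ]
```

Call:
jog_arm(plan=[44,-62,49,0,0,0,0,44,-62,49,40,0,0,0,44,-62,49,80,0,0,0,44,-62,49,80,0,0,0,44,-62,49,80,0,0,0])

```text
time: 1.72
tcp_pos: [0.5138, 0.0807, 0.1431]
tcp_rot: [[0.04, 0.999, 0.002], [0.999, -0.04, 0.0], [0.0, 0.002, -1.0]]
ft_force: [0.1, -0.3, 1.1]
finger_gap: 0.486
```

```bash
python3 g.py 514.5 77.1 72 87.7
```

```text
t 1.73 pos [513.8  80.7 143.1] jawyaw 87.7 F [ 0.1 -0.3  1.1] gap 44.3 q6 -80.0
shift [-3.6  0.7 71.1] rz -0.0 tilt fix x,y rot [ 0.1  -0.02 -0.  ]
```

Call:
jog_arm(plan=[44,-3.6,0.7,0,0,0,0,44,-3.6,0.7,40,0,0,0,44,-3.6,0.7,40,0,0,0,44,-3.6,0.7,40,0,0,0])

```text
time: 2.22
tcp_pos: [0.5145, 0.0769, 0.1035]
tcp_rot: [[0.04, 0.999, 0.002], [0.999, -0.04, 0.0], [0.0, 0.002, -1.0]]
ft_force: [0.9, 0.2, 0.7]
finger_gap: 0.482
```

```bash
python3 g.py 514.5 77.1 72 87.7
python3 - <<'E'
from h import *
for n in("scene","top"):
    im,d=eyes.get_image(n); cv2.imwrite(f"pics/{n}1.png",im[120:300,180:480] if n=="top" else im[150:350,200:480])
E
```

```text
t 2.23 pos [514.5  76.9 103.5] jawyaw 87.7 F [0.9 0.2 0.7] gap 44.0 q6 -80.4
shift [ 0.2 -0.1 31.5] rz -0.0 tilt fix x,y rot [ 0.14 -0.03 -0.  ]
```

View pics/scene1.png

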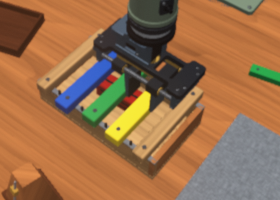

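The fingers straddle the yellow bar, with the hand at about (150,65) in the crop. I'll go down and grip.

Call:
jog_arm(plan=[44,0,0,16,0,0,0,44,0,0,31,0,0,0,44,0,0,31,0,0,0,28,0,0,31,0,0,0,28,0,0,31,0,0,0,28,0,0,31,0,0,0,28,0,0,31,0,0,0], force=20)

```text
time: 3.2
tcp_pos: [0.5141, 0.0768, 0.0715]
tcp_rot: [[0.041, 0.999, 0.001], [0.999, -0.041, 0.0], [0.0, 0.001, -1.0]]
ft_force: [0.3, -0.1, 2.7]
finger_gap: 0.354
```

```bash
python3 g.py 514.5 77.1 140 87.7
```

```text
t 3.2 pos [514.1  76.8  71.5] jawyaw 87.7 F [ 0.3 -0.1  2.7] gap 32.3 q6 -80.4
shift [  0.4   0.5 -68.5] rz -0.0 tilt fix x,y rot [ 0.07 -0.02  0.  ]
```

Call:
jog_arm(plan=[28,0,0,-30,0,0,0,28,0,0,-60,0,0,0,28,0,0,-60,0,0,0])

```text
time: 3.58
tcp_pos: [0.5149, 0.0769, 0.1326]
tcp_rot: [[0.041, 0.999, 0.005], [0.999, -0.041, 0.001], [0.001, 0.005, -1.0]]
ft_force: [-0.3, 0.1, -2.3]
finger_gap: 0.352
```

```bash
python3 g.py 494 373 20 90
```

```text
t 3.58 pos [514.9  76.9 132.6] jawyaw 87.7 F [-0.3  0.1 -2.3] gap 32.1 q6 -80.4
shift [294.9 -33.4 112.7] rz -2.3 tilt fix x,y rot [ 0.26 -0.05 -0.  ]
```

Call:
jog_arm(plan=[28,295,-33,0,0,0,-2.3,28,295,-33,0,0,0,-2.3,28,295,-33,0,0,0,-2.3,28,295,-33,0,0,0,-2.3,28,295,-33,0,0,0,-2.3,28,295,-33,40,0,0,-2.3,28,295,-33,90,0,0,-2.3,28,295,-33,90,0,0,-2.3])

```text
time: 4.58
tcp_pos: [0.4888, 0.3703, 0.0357]
tcp_rot: [[0.0, 1.0, -0.01], [1.0, -0.0, -0.007], [-0.007, -0.01, -1.0]]
ft_force: [0.3, 0.2, -1.1]
finger_gap: 0.348
```

Call:
jog_arm(plan=[28,0,0,0,0,0,0,28,0,0,0,0,0,0])

```text
time: 4.82
tcp_pos: [0.4939, 0.3735, 0.043]
tcp_rot: [[0.001, 1.0, 0.003], [1.0, -0.001, 0.002], [0.002, 0.003, -1.0]]
ft_force: [0.3, 0.1, -1.5]
finger_gap: 0.348
```

```bash
python3 g.py 494 373 15.5 90
```

```text
t 4.83 pos [493.9 373.5  43. ] jawyaw 89.9 F [ 0.3  0.1 -1.5] gap 31.8 q6 -53.9
shift [-0.6  0.  27.5] rz -0.1 tilt fix x,y rot [ 0.19 -0.14 -0.  ]
```

Call:
jog_arm(plan=[28,0,0,12,0,0,0,28,0,0,20,0,0,0,28,0,0,24,0,0,0,28,0,0,26,0,0,0,28,0,0,27.2,0,0,0,28,0,0,27.2,0,0,0,28,0,0,27.2,0,0,0])

```text
time: 5.7
tcp_pos: [0.4923, 0.3726, 0.0155]
tcp_rot: [[0.001, 1.0, -0.0], [1.0, -0.001, -0.0], [-0.0, -0.0, -1.0]]
ft_force: [-3.6, -3.8, 10.0]
finger_gap: 0.352
```

```bash
python3 g.py 494 373 15.5 90
```

```text
t 5.7 pos [492.3 372.6  15.5] jawyaw 90.0 F [-3.6 -3.8 10. ] gap 32.1 q6 -53.9
shift [ 0.4  1.7 -0. ] rz -0.0 tilt fix x,y rot [-0.02  0.01 -0.  ]
```

Call:
jog_arm(plan=[44,0,0,0,0,0,0,44,0,0,0,0,0,0,44,0,0,0,0,0,0,44,0,0,-50,0,0,0,44,0,0,-110,0,0,0,44,0,0,-120,0,0,0])

```text
time: 6.45
tcp_pos: [0.4948, 0.3745, 0.1384]
tcp_rot: [[0.001, 1.0, 0.007], [1.0, -0.001, 0.005], [0.005, 0.007, -1.0]]
ft_force: [-0.4, 0.2, -0.1]
finger_gap: 0.486
```

```bash
python3 g.py 508.8 19.6 140 87.7
```

```text
t 6.45 pos [494.8 374.5 138.4] jawyaw 90.0 F [-0.4  0.2 -0.1] gap 44.3 q6 -53.9
shift [-354.8   14.2   -3.4] rz 2.3 tilt fix x,y rot [ 0.42 -0.31  0.  ]
```

Call:
jog_arm(plan=[44,-354,14,0,0,0,2.3,44,-354,14,0,0,0,2.3,44,-354,14,0,0,0,2.3,44,-354,14,0,0,0,2.3,44,-354,14,0,0,0,2.3,44,-354,14,0,0,0,2.3,44,-354,14,0,0,0,2.3,44,-354,14,0,0,0,2.3])

```text
time: 7.45
tcp_pos: [0.506, 0.0192, 0.1331]
tcp_rot: [[0.041, 0.999, -0.001], [0.999, -0.041, 0.001], [0.001, -0.001, -1.0]]
ft_force: [0.1, 0.0, -0.2]
finger_gap: 0.482
```

Call:
jog_arm(plan=[44,0,0,15,0,0,0,44,0,0,15,0,0,0,44,0,0,15,0,0,0])

```text
time: 7.82
tcp_pos: [0.5062, 0.0195, 0.1184]
tcp_rot: [[0.04, 0.999, -0.001], [0.999, -0.04, 0.0], [0.0, -0.001, -1.0]]
ft_force: [-0.4, 0.1, 0.2]
finger_gap: 0.483
```

```bash
python3 g.py 508.8 19.6 72 87.7
```

```text
t 7.83 pos [506.2  19.5 118.4] jawyaw 87.7 F [-0.4  0.1  0.2] gap 44.1 q6 -86.8
shift [ 0.2  2.6 46.4] rz 0.0 tilt fix x,y rot [-0.04 -0.   -0.  ]
```

Call:
jog_arm(plan=[44,0,2.6,20,0,0,0,44,0,2.6,36,0,0,0,44,0,2.6,46,0,0,0,44,0,2.6,46,0,0,0,28,0,2.6,46,0,0,0,28,0,2.6,46,0,0,0,28,0,2.6,46,0,0,0,28,0,2.6,46,0,0,0])

```text
time: 8.82
tcp_pos: [0.5095, 0.0187, 0.0734]
tcp_rot: [[0.041, 0.999, 0.002], [0.999, -0.041, 0.0], [0.0, 0.002, -1.0]]
ft_force: [-0.9, 1.2, 3.6]
finger_gap: 0.349
```

```bash
python3 g.py 508.8 19.6 72 87.7
```

```text
t 8.82 pos [509.5  18.7  73.4] jawyaw 87.7 F [-0.9  1.2  3.6] gap 31.8 q6 -86.9
shift [ 0.8 -0.8  1.4] rz -0.0 tilt fix x,y rot [ 0.09 -0.01 -0.  ]
```

Call:
jog_arm(plan=[28,0,0,-30,0,0,0,28,0,0,-60,0,0,0,28,0,0,-60,0,0,0,28,0,0,-60,0,0,0])

```text
time: 9.32
tcp_pos: [0.508, 0.0186, 0.1317]
tcp_rot: [[0.041, 0.999, -0.002], [0.999, -0.041, 0.0], [-0.0, -0.002, -1.0]]
ft_force: [0.1, -0.2, -0.6]
finger_gap: 0.35
```

```bash
python3 g.py 493 315 44 90
```

```text
t 9.32 pos [508.   18.6 131.7] jawyaw 87.7 F [ 0.1 -0.2 -0.6] gap 31.9 q6 -86.9
shift [295.5 -26.9  87.7] rz -2.3 tilt fix x,y rot [-0.12  0.    0.  ]
```

Call:
jog_arm(plan=[28,295,-27,0,0,0,-2.3,28,295,-27,0,0,0,-2.3,28,295,-27,0,0,0,-2.3,28,295,-27,0,0,0,-2.3,28,295,-27,0,0,0,-2.3,28,295,-27,40,0,0,-2.3,28,295,-27,75,0,0,-2.3,28,295,-27,87,0,0,-2.3])

```text
time: 10.32
tcp_pos: [0.4917, 0.3133, 0.0421]
tcp_rot: [[0.0, 1.0, -0.006], [1.0, -0.0, -0.004], [-0.004, -0.006, -1.0]]
ft_force: [-0.1, 0.5, -0.3]
finger_gap: 0.35
```

Call:
jog_arm(plan=[28,0,0,0,0,0,0,28,0,0,0,0,0,0,28,0,0,0,0,0,0])

```text
time: 10.7
tcp_pos: [0.4949, 0.3149, 0.0471]
tcp_rot: [[0.001, 1.0, 0.002], [1.0, -0.001, 0.001], [0.001, 0.002, -1.0]]
ft_force: [-0.3, -0.1, -1.2]
finger_gap: 0.347
```

```bash
python3 g.py 493 315 17 90
```

```text
t 10.7 pos [494.9 314.9  47.1] jawyaw 89.9 F [-0.3 -0.1 -1.2] gap 31.6 q6 -58.6
shift [ 0.1 -1.9 30.1] rz -0.1 tilt fix x,y rot [ 0.13 -0.08 -0.  ]
```

Call:
jog_arm(plan=[28,0,-1,14,0,0,0,28,0,-1,22,0,0,0,28,0,-1,26,0,0,0,28,0,-1,28,0,0,0,28,0,-1,29.5,0,0,0,28,0,-1,30.3,0,0,0,28,0,-1,30.3,0,0,0,28,0,-1,30.3,0,0,0])

```text
time: 11.7
tcp_pos: [0.4929, 0.3145, 0.0174]
tcp_rot: [[0.001, 1.0, 0.0], [1.0, -0.001, 0.0], [0.0, 0.0, -1.0]]
ft_force: [-4.9, -2.3, 11.3]
finger_gap: 0.35
```

```bash
python3 g.py 493 315 17 90
```

```text
t 11.7 pos [492.9 314.5  17.4] jawyaw 90.0 F [-4.9 -2.3 11.3] gap 31.9 q6 -58.6
shift [0.5 0.1 0.4] rz -0.0 tilt fix x,y rot [ 0.02 -0.01  0.  ]
```

Call:
jog_arm(plan=[44,0,0,0,0,0,0,44,0,0,0,0,0,0,44,0,0,0,0,0,0,44,0,0,-50,0,0,0,44,0,0,-105,0,0,0,44,0,0,-115,0,0,0])

```text
time: 12.45
tcp_pos: [0.4951, 0.3158, 0.1344]
tcp_rot: [[0.001, 1.0, 0.007], [1.0, -0.001, 0.004], [0.004, 0.007, -1.0]]
ft_force: [-0.1, -1.0, -0.7]
finger_gap: 0.484
```

```bash
python3 g.py 517 -38.5 120 87.7
```

```text
t 12.45 pos [495.1 315.8 134.4] jawyaw 90.0 F [-0.1 -1.  -0.7] gap 44.1 q6 -58.6
shift [-354.4   22.    13.1] rz 2.3 tilt fix x,y rot [ 0.39 -0.24 -0.  ]
```

Call:
jog_arm(plan=[44,-353.5,22,0,0,0,2.3,44,-353.5,22,0,0,0,2.3,44,-353.5,22,0,0,0,2.3,44,-353.5,22,0,0,0,2.3,44,-353.5,22,0,0,0,2.3,44,-353.5,22,0,0,0,2.3,44,-353.5,22,0,0,0,2.3,44,-353.5,22,5,0,0,2.3])

```text
time: 13.45
tcp_pos: [0.5146, -0.0385, 0.1248]
tcp_rot: [[0.041, 0.999, -0.001], [0.999, -0.041, 0.001], [0.001, -0.001, -1.0]]
ft_force: [0.9, 0.5, 0.1]
finger_gap: 0.481
```

Call:
jog_arm(plan=[44,0,0,10,0,0,0,44,0,0,10,0,0,0,44,0,0,10,0,0,0])

```text
time: 13.82
tcp_pos: [0.5148, -0.0382, 0.1153]
tcp_rot: [[0.04, 0.999, -0.0], [0.999, -0.04, 0.0], [0.0, -0.0, -1.0]]
ft_force: [0.3, 0.4, -0.1]
finger_gap: 0.484
```

```bash
python3 g.py 517 -38.5 72 87.7
```

```text
t 13.82 pos [514.8 -38.2 115.3] jawyaw 87.7 F [ 0.3  0.4 -0.1] gap 44.2 q6 -93.3
shift [-0.2  2.2 43.3] rz 0.0 tilt fix x,y rot [-0.02 -0.01  0.  ]
```

Call:
jog_arm(plan=[44,0,2,20,0,0,0,44,0,2,34,0,0,0,44,0,2,43,0,0,0,44,0,2,43,0,0,0,28,0,2,43,0,0,0,28,0,2,43,0,0,0,28,0,2,43,0,0,0,28,0,2,43,0,0,0])

```text
time: 14.82
tcp_pos: [0.5172, -0.0391, 0.0729]
tcp_rot: [[0.041, 0.999, 0.001], [0.999, -0.041, -0.0], [-0.0, 0.001, -1.0]]
ft_force: [0.8, 0.4, 1.9]
finger_gap: 0.347
```

```bash
python3 g.py 517 -38.5 72 87.7
```

```text
t 14.82 pos [517.2 -39.1  72.9] jawyaw 87.7 F [0.8 0.4 1.9] gap 31.6 q6 -93.3
shift [ 0.6 -0.3  0.9] rz -0.0 tilt fix x,y rot [0.07 0.   0.  ]
```

Call:
jog_arm(plan=[28,0,0,-30,0,0,0,28,0,0,-60,0,0,0,28,0,0,-60,0,0,0,28,0,0,-60,0,0,0])

```text
time: 15.32
tcp_pos: [0.5159, -0.039, 0.1314]
tcp_rot: [[0.041, 0.999, -0.002], [0.999, -0.041, 0.0], [0.0, -0.002, -1.0]]
ft_force: [-1.2, -1.0, -1.6]
finger_gap: 0.35
```

```bash
python3 g.py 493 257 44 90
```

```text
t 15.32 pos [515.9 -39.  131.4] jawyaw 87.7 F [-1.2 -1.  -1.6] gap 32.0 q6 -93.3
shift [294.8 -34.8  87.5] rz -2.3 tilt fix x,y rot [-0.12 -0.01  0.  ]
```

Call:
jog_arm(plan=[28,295,-34,0,0,0,-2.3,28,295,-34,0,0,0,-2.3,28,295,-34,0,0,0,-2.3,28,295,-34,0,0,0,-2.3,28,295,-34,0,0,0,-2.3,28,295,-34,40,0,0,-2.3,28,295,-34,75,0,0,-2.3,28,295,-34,87,0,0,-2.3])

```text
time: 16.32
tcp_pos: [0.4924, 0.2561, 0.042]
tcp_rot: [[0.0, 1.0, -0.007], [1.0, -0.0, -0.003], [-0.003, -0.007, -1.0]]
ft_force: [-0.1, -0.6, -1.1]
finger_gap: 0.349
```

Call:
jog_arm(plan=[28,0,0,0,0,0,0,28,0,0,0,0,0,0,28,0,0,0,0,0,0])

```text
time: 16.7
tcp_pos: [0.4957, 0.2573, 0.0467]
tcp_rot: [[0.001, 1.0, 0.002], [1.0, -0.001, 0.001], [0.001, 0.002, -1.0]]
ft_force: [-0.9, 1.1, -1.3]
finger_gap: 0.35
```

```bash
python3 g.py 493 257 17 90
```

```text
t 16.7 pos [495.7 257.3  46.7] jawyaw 89.9 F [-0.9  1.1 -1.3] gap 31.9 q6 -63.7
shift [-0.4 -2.8 29.7] rz -0.1 tilt fix x,y rot [ 0.13 -0.07 -0.  ]
```

Call:
jog_arm(plan=[28,0,-1,14,0,0,0,28,0,-1,22,0,0,0,28,0,-1,26,0,0,0,28,0,-1,28,0,0,0,28,0,-1,29.5,0,0,0,28,0,-1,30,0,0,0,28,0,-1,30,0,0,0,28,0,-1,30,0,0,0])

```text
time: 17.7
tcp_pos: [0.4938, 0.2571, 0.0169]
tcp_rot: [[0.001, 1.0, 0.0], [1.0, -0.001, 0.0], [0.0, 0.0, -1.0]]
ft_force: [-3.5, -1.5, 8.7]
finger_gap: 0.349
```

```bash
python3 g.py 493 257 17 90
```

```text
t 17.7 pos [493.8 257.1  16.9] jawyaw 90.0 F [-3.5 -1.5  8.7] gap 31.8 q6 -63.7
shift [-0.1 -0.8 -0.1] rz -0.0 tilt fix x,y rot [ 0.02 -0.01  0.  ]
```

Call:
jog_arm(plan=[44,0,0,0,0,0,0,44,0,0,0,0,0,0,44,0,0,0,0,0,0,44,0,0,-50,0,0,0,44,0,0,-105,0,0,0,44,0,0,-145,0,0,0,44,0,0,-145,0,0,0])

```text
time: 18.58
tcp_pos: [0.4958, 0.2581, 0.164]
tcp_rot: [[0.001, 1.0, 0.007], [1.0, -0.001, 0.004], [0.004, 0.007, -1.0]]
ft_force: [0.1, -0.4, 0.2]
finger_gap: 0.482
```

```bash
python3 - <<'E'
from h import *
for n in("scene","top"):
    im,d=eyes.get_image(n); cv2.imwrite(f"pics/{n}2.png",im); np.save(f"{n}2.npy",d)
im=cv2.imread("pics/top2.png"); W=world("top",np.load("top2.npy"))
m=mask(im,"red"); print("red",rect("top",m,.05))
cv2.imwrite("pics/m2.png",m)
E
```

```text
red [[493.6, 15.0, 105.3, 35.1, -89.7]]
```

View pics/top2.png

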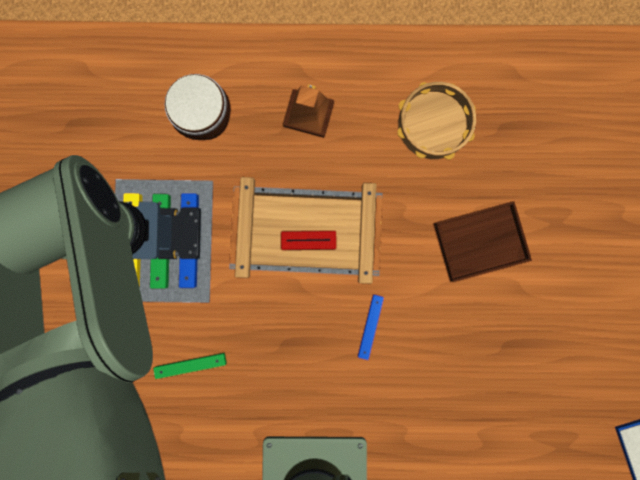

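View pics/scene2.png

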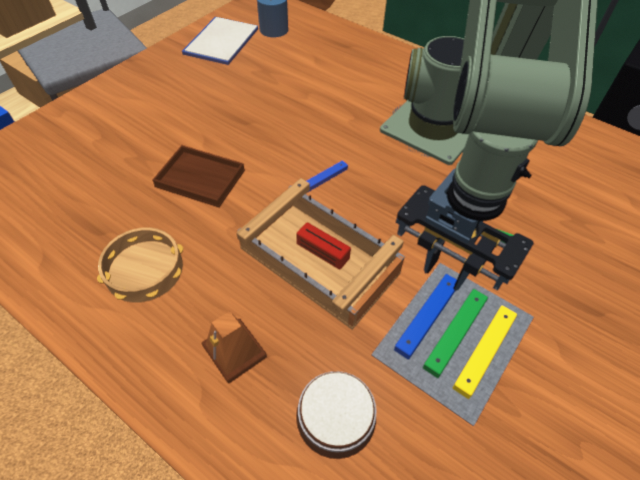

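Blue, green and yellow lie on the mat at about (188,240), (160,240) and (130,240) in the top view. The red block is uncovered at (308,240).

```bash
python3 g.py 493.8 15.3 120 0.3
```

```text
t 18.68 pos [493.5 256.9 160.1] jawyaw 90.0 F [ 0.5 -0.  -0.2] gap 44.3 q6 -63.7
shift [-241.6    0.5   40.1] rz 89.7 tilt fix x,y rot [-0.02  0.01 -0.  ]
```

Call:
jog_arm(plan=[52,-60,0,0,0,0,10.5,52,-120,0,0,0,0,21,52,-180,0,0,0,0,31.5,52,-220,0.5,0,0,0,42,52,-241.6,0.5,0,0,0,52,52,-241.6,0.5,0,0,0,62,52,-241.6,0.5,0,0,0,72,52,-241.6,0.5,0,0,0,82])

```text
time: 19.68
tcp_pos: [0.493, 0.0153, 0.1584]
tcp_rot: [[0.991, 0.133, -0.004], [0.133, -0.991, 0.0], [-0.004, -0.001, -1.0]]
ft_force: [0.1, -0.5, -0.6]
finger_gap: 0.569
```

```bash
python3 g.py 493.8 15.3 80 0.3
```

```text
t 19.68 pos [493.   15.3 158.4] jawyaw 7.6 F [ 0.1 -0.5 -0.6] gap 51.9 q6 -7.2
shift [ 1.2  0.2 78.4] rz 7.3 tilt fix x,y rot [-0.04  0.25  0.  ]
```

Call:
jog_arm(plan=[52,0,0,0,0,0,7.7,52,0,0,40,0,0,7.7,52,0,0,70,0,0,7.7,52,0,0,78,0,0,7.7,52,0,0,78,0,0,7.7,52,0,0,78,0,0,7.7])

```text
time: 20.42
tcp_pos: [0.495, 0.0155, 0.0832]
tcp_rot: [[1.0, 0.005, 0.002], [0.005, -1.0, 0.0], [0.002, -0.0, -1.0]]
ft_force: [0.2, -0.1, 0.4]
finger_gap: 0.573
```

```bash
python3 g.py 493.8 15.3 30 0.3
```

```text
t 20.43 pos [495.   15.5  83.2] jawyaw 0.3 F [ 0.2 -0.1  0.4] gap 52.3 q6 0.2
shift [-1.3  0.2 53.2] rz -0.0 tilt fix x,y rot [-0.01 -0.1   0.  ]
```

Call:
jog_arm(plan=[52,-1,0,20,0,0,0,52,-1,0,36,0,0,0,52,-1,0,48,0,0,0,52,-1,0,52,0,0,0,52,-1,0,52,0,0,0])

```text
time: 21.05
tcp_pos: [0.4935, 0.0155, 0.0307]
tcp_rot: [[1.0, 0.005, 0.001], [0.005, -1.0, 0.0], [0.001, -0.0, -1.0]]
ft_force: [0.2, -0.6, -0.7]
finger_gap: 0.568
```

Call:
jog_arm(plan=[34,0,0,0,0,0,0,34,0,0,0,0,0,0,34,0,0,0,0,0,0,34,0,0,0,0,0,0,34,0,0,-30,0,0,0,34,0,0,-90,0,0,0,34,0,0,-110,0,0,0,34,0,0,-110,0,0,0])

```text
time: 22.05
tcp_pos: [0.4938, 0.0155, 0.1415]
tcp_rot: [[1.0, 0.005, 0.003], [0.005, -1.0, 0.0], [0.003, -0.0, -1.0]]
ft_force: [0.4, 0.7, -2.2]
finger_gap: 0.417
```

```bash
python3 g.py 494 -333 80 15.6
```

```text
t 22.05 pos [493.8  15.5 141.5] jawyaw 0.3 F [ 0.4  0.7 -2.2] gap 38.0 q6 0.2
shift [ -1.6 348.5  61.5] rz -15.3 tilt fix x,y rot [-0.01 -0.17  0.  ]
```

Call:
jog_arm(plan=[34,-1.6,58,0,0,0,-5,34,-1.6,116,0,0,0,-10,34,-1.6,174,0,0,0,-15.3,34,-1.6,232,0,0,0,-15.3,34,-1.6,290,0,0,0,-15.3,34,-1.6,330,0,0,0,-15.3,34,-1.6,348,0,0,0,-15.3,34,-1.6,348,40,0,0,-15.3])

```text
time: 23.05
tcp_pos: [0.4946, -0.3344, 0.1011]
tcp_rot: [[0.964, 0.267, 0.004], [0.267, -0.964, -0.003], [0.004, 0.004, -1.0]]
ft_force: [-0.0, 0.0, -2.5]
finger_gap: 0.419
```

Call:
jog_arm(plan=[34,0,0,10,0,0,0,34,0,0,20,0,0,0,34,0,0,20,0,0,0])

```text
time: 23.42
tcp_pos: [0.4933, -0.3319, 0.0802]
tcp_rot: [[0.963, 0.269, -0.001], [0.269, -0.963, 0.001], [-0.0, -0.001, -1.0]]
ft_force: [0.2, 0.0, -0.9]
finger_gap: 0.419
```

```bash
python3 g.py 494 -333 27 15.6
python3 - <<'E'
from h import *
for n in("scene",):
    im,d=eyes.get_image(n); cv2.imwrite(f"pics/{n}3.png",im)
E
```

```text
t 23.43 pos [ 493.3 -331.9   80.2] jawyaw 15.6 F [ 0.2  0.  -0.9] gap 38.2 q6 -50.7
shift [ 0.4  1.3 53.2] rz 0.0 tilt fix x,y rot [-0.04  0.02  0.  ]
```

View pics/scene3.png

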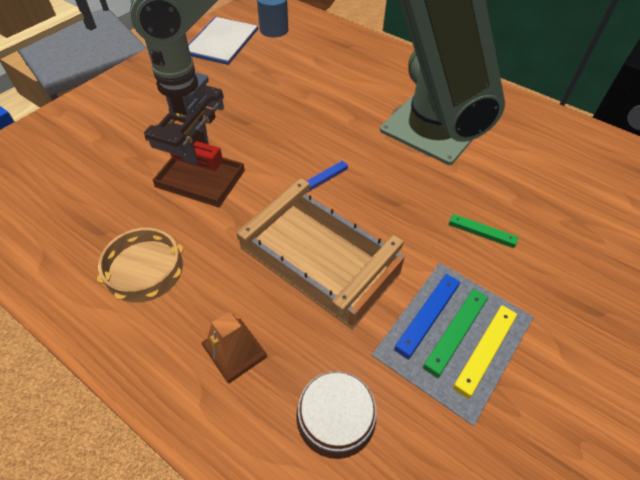

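The red block at (207,155) hangs over the tray at (199,176), lined up with it. I'll lower it.

Call:
jog_arm(plan=[34,0,1,20,0,0,0,34,0,1,36,0,0,0,34,0,1,46,0,0,0,34,0,1,50,0,0,0,34,0,1,52,0,0,0,34,0,1,53.3,0,0,0,34,0,1,53.3,0,0,0,34,0,1,53.3,0,0,0])

```text
time: 24.48
tcp_pos: [0.4936, -0.3336, 0.0274]
tcp_rot: [[0.963, 0.268, 0.001], [0.268, -0.963, -0.0], [0.0, 0.0, -1.0]]
ft_force: [-1.0, 0.4, -1.8]
finger_gap: 0.417
```

```bash
python3 g.py 494 -333 26.7 15.6
```

```text
t 24.48 pos [ 493.6 -333.6   27.4] jawyaw 15.6 F [-1.   0.4 -1.8] gap 38.1 q6 -50.7
shift [ 0.5 -0.4  0.7] rz -0.0 tilt fix x,y rot [ 0.02 -0.03 -0.  ]
```

Call:
jog_arm(plan=[34,0,0,0.8,0,0,0,34,0,0,1.5,0,0,0,34,0,0,1.5,0,0,0])

```text
time: 24.85
tcp_pos: [0.4937, -0.3336, 0.0269]
tcp_rot: [[0.963, 0.268, 0.001], [0.268, -0.963, -0.0], [0.001, 0.001, -1.0]]
ft_force: [-1.7, 1.3, 6.5]
finger_gap: 0.415
```

Call:
jog_arm(plan=[52,0,0,0,0,0,0,52,0,0,0,0,0,0,52,0,0,0,0,0,0,52,0,0,-40,0,0,0,52,0,0,-100,0,0,0,52,0,0,-120,0,0,0,52,0,0,-120,0,0,0])

```text
time: 25.72
tcp_pos: [0.4943, -0.3341, 0.1473]
tcp_rot: [[0.963, 0.268, 0.003], [0.268, -0.963, -0.002], [0.003, 0.003, -1.0]]
ft_force: [-0.0, 0.1, -0.5]
finger_gap: 0.569
```

```bash
python3 g.py 493.8 257.1 140 90
```

```text
t 25.73 pos [ 494.3 -334.1  147.3] jawyaw 15.6 F [-0.   0.1 -0.5] gap 51.8 q6 -50.7
shift [ 158.1 -569.7    6. ] rz -74.4 tilt fix x,y rot [ 0.18 -0.15 -0.  ]
```

Call:
jog_arm(plan=[44,16,-57,0,0,0,-9,44,32,-114,0,0,0,-18,44,48,-171,0,0,0,-27,44,64,-228,0,0,0,-36,44,80,-285,0,0,0,-45,44,96,-342,0,0,0,-54,44,112,-399,0,0,0,-63,44,128,-456,0,0,0,-70])

```text
time: 26.72
tcp_pos: [0.4932, 0.1418, 0.1438]
tcp_rot: [[0.073, 0.997, -0.003], [0.997, -0.073, -0.001], [-0.001, -0.003, -1.0]]
ft_force: [1.0, -0.3, -0.5]
finger_gap: 0.485
```

```bash
python3 g.py 493.8 257.1 140 90
python3 - <<'E'
from h import *
im,d=eyes.get_image("top"); cv2.imwrite(f"pics/top4.png",im)
im,d2=eyes.get_image("scene"); cv2.imwrite(f"pics/scene4.png",im)
im=cv2.imread("pics/top4.png");W=world("top",d)
m=mask(im,"red"); print("red",rect("top",m,.046),np.median(W[...,2][m>0]))
E
```

```text
t 26.73 pos [493.2 141.8 143.8] jawyaw 85.8 F [ 1.  -0.3 -0.5] gap 44.2 q6 -71.1
shift [115.1  -7.8   3.7] rz -4.2 tilt fix x,y rot [-0.17  0.06  0.  ]
red [[492.0, -328.8, 119.8, 39.2, -74.1]] 0.04664022848080432
```

View pics/top4.png

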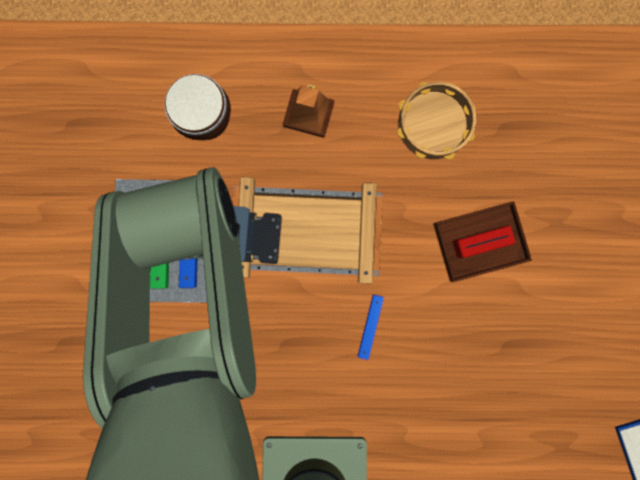

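The block stands in the tray at about (487,242) and its top is at z = 0.047. Now I'll fetch the blue bar.

```bash
python3 g.py 493.8 257.1 60 90
```

```text
t 26.82 pos [493.3 144.8 143.8] jawyaw 86.0 F [-0.6 -1.4 -0.1] gap 44.2 q6 -71.0
shift [112.   -7.2  83.9] rz -4.0 tilt fix x,y rot [-0.16 -0.06  0.  ]
```

Call:
jog_arm(plan=[44,60,-4,0,0,0,-2,44,112,-7,0,0,0,-4,44,112,-7,50,0,0,-4,44,112,-7,78,0,0,-4,44,112,-7,84,0,0,-4,44,112,-7,84,0,0,-4,44,112,-7,84,0,0,-4])

```text
time: 27.7
tcp_pos: [0.497, 0.2524, 0.0628]
tcp_rot: [[0.008, 1.0, 0.002], [1.0, -0.008, 0.001], [0.001, 0.002, -1.0]]
ft_force: [0.3, 0.4, -0.2]
finger_gap: 0.481
```

```bash
python3 g.py 493.8 257.1 16.9 90
```

```text
t 27.7 pos [497.  252.4  62.8] jawyaw 89.5 F [ 0.3  0.4 -0.2] gap 43.9 q6 -63.8
shift [ 4.6 -3.4 45.9] rz -0.5 tilt fix x,y rot [ 0.12 -0.06 -0.  ]
```

Call:
jog_arm(plan=[44,4.6,-3,0,0,0,-0.5,44,4.6,-3,20,0,0,-0.5,44,4.6,-3,36,0,0,-0.5,44,4.6,-3,44,0,0,-0.5,44,4.6,-3,45.5,0,0,-0.5,44,4.6,-3,45.5,0,0,-0.5,44,4.6,-3,45.5,0,0,-0.5])

```text
time: 28.58
tcp_pos: [0.4935, 0.2572, 0.0167]
tcp_rot: [[-0.001, 1.0, 0.001], [1.0, 0.001, 0.001], [0.001, 0.001, -1.0]]
ft_force: [-0.1, 0.1, -0.3]
finger_gap: 0.482
```

```bash
python3 g.py 493.8 257.1 16.9 90
```

```text
t 28.57 pos [493.5 257.2  16.7] jawyaw 90.1 F [-0.1  0.1 -0.3] gap 44.0 q6 -63.7
shift [-0.1  0.3 -0.2] rz 0.1 tilt fix x,y rot [ 0.06 -0.03  0.  ]
```

Call:
jog_arm(plan=[28,0,0,0,0,0,0,28,0,0,0,0,0,0,28,0,0,0,0,0,0,28,0,0,0,0,0,0,28,0,0,-50,0,0,0,28,0,0,-105,0,0,0,28,0,0,-115,0,0,0,28,0,0,-115,0,0,0])

```text
time: 29.58
tcp_pos: [0.4929, 0.2568, 0.1311]
tcp_rot: [[-0.001, 1.0, 0.0], [1.0, 0.001, 0.0], [0.0, 0.0, -1.0]]
ft_force: [0.3, -0.4, -1.9]
finger_gap: 0.349
```

```bash
python3 g.py 517.2 -39.1 100 87.7
```

```text
t 29.57 pos [492.9 256.8 131.1] jawyaw 90.1 F [ 0.3 -0.4 -1.9] gap 31.9 q6 -63.7
shift [-296.   24.   31.] rz 2.4 tilt fix x,y rot [ 0.01 -0.01 -0.  ]
```

Call:
jog_arm(plan=[28,-60,5,0,0,0,1,28,-120,10,0,0,0,2.4,28,-180,15,0,0,0,2.4,28,-240,20,0,0,0,2.4,28,-285,23,0,0,0,2.4,28,-296,24,0,0,0,2.4,28,-296,24,20,0,0,2.4,28,-296,24,20,0,0,2.4])

```text
time: 30.58
tcp_pos: [0.5152, -0.0383, 0.1085]
tcp_rot: [[0.041, 0.999, -0.007], [0.999, -0.041, 0.001], [0.001, -0.007, -1.0]]
ft_force: [0.3, 0.4, -1.3]
finger_gap: 0.345
```

Call:
jog_arm(plan=[28,0,0,0,0,0,0,28,0,0,0,0,0,0,28,0,0,0,0,0,0])

```text
time: 30.95
tcp_pos: [0.5177, -0.0387, 0.1116]
tcp_rot: [[0.04, 0.999, 0.001], [0.999, -0.04, 0.0], [0.0, 0.001, -1.0]]
ft_force: [0.5, 0.5, -1.1]
finger_gap: 0.352
```

```bash
python3 g.py 517.2 -39.1 72.9 87.7
```

```text
t 30.95 pos [517.7 -38.7 111.6] jawyaw 87.7 F [ 0.5  0.5 -1.1] gap 32.1 q6 -93.2
shift [-0.4 -0.6 38.7] rz -0.0 tilt fix x,y rot [ 0.05 -0.   -0.  ]
```

Call:
jog_arm(plan=[28,-0.4,-0.3,18,0,0,0,28,-0.4,-0.3,30,0,0,0,28,-0.4,-0.3,35,0,0,0,28,-0.4,-0.3,37.5,0,0,0,28,-0.4,-0.3,38.8,0,0,0,28,-0.4,-0.3,38.8,0,0,0,28,-0.4,-0.3,38.8,0,0,0])

```text
time: 31.82
tcp_pos: [0.5173, -0.0394, 0.0726]
tcp_rot: [[0.041, 0.999, 0.001], [0.999, -0.041, 0.0], [0.0, 0.001, -1.0]]
ft_force: [0.0, 0.2, -1.3]
finger_gap: 0.35
```

```bash
python3 g.py 517.2 -39.1 72.9 87.7
```

```text
t 31.82 pos [517.3 -39.4  72.6] jawyaw 87.7 F [ 0.   0.2 -1.3] gap 31.9 q6 -93.3
shift [ 0.3 -0.1 -0.3] rz -0.0 tilt fix x,y rot [ 0.03 -0.    0.  ]
```

Call:
jog_arm(plan=[28,0,0,0.6,0,0,0,28,0,0,1.2,0,0,0,28,0,0,1.2,0,0,0])

```text
time: 32.2
tcp_pos: [0.5174, -0.0394, 0.0724]
tcp_rot: [[0.041, 0.999, 0.001], [0.999, -0.041, -0.0], [-0.0, 0.001, -1.0]]
ft_force: [-2.0, 0.5, 8.2]
finger_gap: 0.35
```

Contact. I'll release and then go for green.

Call:
jog_arm(plan=[44,0,0,0,0,0,0,44,0,0,0,0,0,0,44,0,0,0,0,0,0,44,0,0,-30,0,0,0,44,0,0,-60,0,0,0,44,0,0,-60,0,0,0])

```text
time: 32.95
tcp_pos: [0.5188, -0.0395, 0.1331]
tcp_rot: [[0.041, 0.999, 0.005], [0.999, -0.041, -0.0], [-0.0, 0.005, -1.0]]
ft_force: [0.1, 0.9, -0.2]
finger_gap: 0.487
```

```bash
python3 g.py 492.9 314.5 60 90
```

```text
t 32.95 pos [518.8 -39.5 133.1] jawyaw 87.7 F [ 0.1  0.9 -0.2] gap 44.4 q6 -93.3
shift [352.7 -40.6  72.8] rz -2.3 tilt fix x,y rot [0.29 0.01 0.  ]
```

Call:
jog_arm(plan=[44,60,-7,0,0,0,-1,44,120,-14,0,0,0,-2.3,44,180,-21,0,0,0,-2.3,44,240,-28,0,0,0,-2.3,44,300,-35,0,0,0,-2.3,44,340,-38,0,0,0,-2.3,44,353,-39.5,20,0,0,-2.3,44,353,-39.5,60,0,0,-2.3])

```text
time: 33.95
tcp_pos: [0.4924, 0.3168, 0.0704]
tcp_rot: [[-0.002, 1.0, 0.002], [1.0, 0.002, 0.002], [0.002, 0.002, -1.0]]
ft_force: [-0.1, -1.0, -0.3]
finger_gap: 0.479
```

Call:
jog_arm(plan=[44,0,0,8,0,0,0,44,0,0,8,0,0,0,44,0,0,8,0,0,0])

```text
time: 34.33
tcp_pos: [0.493, 0.3152, 0.0644]
tcp_rot: [[0.001, 1.0, 0.002], [1.0, -0.001, 0.001], [0.001, 0.002, -1.0]]
ft_force: [0.2, -0.3, -0.1]
finger_gap: 0.484
```

```bash
python3 g.py 492.9 314.5 17.4 90
```

```text
t 34.33 pos [493.  315.2  64.4] jawyaw 89.9 F [ 0.2 -0.3 -0.1] gap 44.1 q6 -58.5
shift [-0.7 -0.2 47. ] rz -0.1 tilt fix x,y rot [ 0.12 -0.08 -0.  ]
```

Call:
jog_arm(plan=[44,-0.5,0.5,20,0,0,0,44,-0.5,0.5,36,0,0,0,44,-0.5,0.5,45,0,0,0,44,-0.5,0.5,46.5,0,0,0,44,-0.5,0.5,46.5,0,0,0,44,-0.5,0.5,46.5,0,0,0])

```text
time: 35.08
tcp_pos: [0.4929, 0.3147, 0.0172]
tcp_rot: [[0.001, 1.0, 0.001], [1.0, -0.001, 0.001], [0.001, 0.001, -1.0]]
ft_force: [-0.6, 0.1, -0.8]
finger_gap: 0.478
```

```bash
python3 g.py 492.9 314.5 17.4 90
```

```text
t 35.08 pos [492.9 314.7  17.2] jawyaw 90.0 F [-0.6  0.1 -0.8] gap 43.6 q6 -58.5
shift [-0.2 -0.  -0.2] rz -0.0 tilt fix x,y rot [ 0.06 -0.04 -0.  ]
```

Call:
jog_arm(plan=[28,0,0,0,0,0,0,28,0,0,0,0,0,0,28,0,0,0,0,0,0,28,0,0,0,0,0,0,28,0,0,-50,0,0,0,28,0,0,-105,0,0,0,28,0,0,-115,0,0,0,28,0,0,-115,0,0,0])

```text
time: 36.08
tcp_pos: [0.4923, 0.3143, 0.1316]
tcp_rot: [[0.001, 1.0, 0.0], [1.0, -0.001, 0.0], [0.0, 0.0, -1.0]]
ft_force: [0.2, 0.7, -1.1]
finger_gap: 0.351
```

```bash
python3 g.py 509.3 18.7 110 87.7
```

```text
t 36.08 pos [492.3 314.3 131.6] jawyaw 90.0 F [ 0.2  0.7 -1.1] gap 32.0 q6 -58.5
shift [-295.6   17.1   21.5] rz 2.3 tilt fix x,y rot [ 0.01 -0.01  0.  ]
```

Call:
jog_arm(plan=[28,-60,4,0,0,0,1,28,-120,8,0,0,0,2.3,28,-180,12,0,0,0,2.3,28,-240,15,0,0,0,2.3,28,-285,17,0,0,0,2.3,28,-295.6,17,0,0,0,2.3,28,-295.6,17,20,0,0,2.3,28,-295.6,17,20,0,0,2.3])

```text
time: 37.08
tcp_pos: [0.5073, 0.0193, 0.1091]
tcp_rot: [[0.041, 0.999, -0.006], [0.999, -0.041, 0.0], [0.0, -0.006, -1.0]]
ft_force: [-0.5, -0.2, -1.2]
finger_gap: 0.351
```

Call:
jog_arm(plan=[28,0,0,0,0,0,0,28,0,0,0,0,0,0,28,0,0,0,0,0,0])

```text
time: 37.45
tcp_pos: [0.5096, 0.0191, 0.112]
tcp_rot: [[0.04, 0.999, 0.001], [0.999, -0.04, 0.0], [0.0, 0.001, -1.0]]
ft_force: [0.1, -0.5, -1.5]
finger_gap: 0.35
```

```bash
python3 g.py 509.3 18.7 73 87.7
```

```text
t 37.45 pos [509.6  19.1 112. ] jawyaw 87.7 F [ 0.1 -0.5 -1.5] gap 31.9 q6 -86.8
shift [-0.5 -0.4 39. ] rz -0.0 tilt fix x,y rot [ 0.05 -0.01  0.  ]
```

Call:
jog_arm(plan=[28,-0.4,-0.3,18,0,0,0,28,-0.4,-0.3,30,0,0,0,28,-0.4,-0.3,35,0,0,0,28,-0.4,-0.3,37.5,0,0,0,28,-0.4,-0.3,39,0,0,0,28,-0.4,-0.3,39.7,0,0,0,28,-0.4,-0.3,39.7,0,0,0])

```text
time: 38.33
tcp_pos: [0.5094, 0.0184, 0.0729]
tcp_rot: [[0.041, 0.999, 0.001], [0.999, -0.041, 0.0], [0.0, 0.001, -1.0]]
ft_force: [-1.7, 0.1, 5.5]
finger_gap: 0.352
```

Call:
jog_arm(plan=[44,0,0,0,0,0,0,44,0,0,0,0,0,0,44,0,0,0,0,0,0,44,0,0,-30,0,0,0,44,0,0,-60,0,0,0,44,0,0,-60,0,0,0])

```text
time: 39.08
tcp_pos: [0.5107, 0.0185, 0.1339]
tcp_rot: [[0.041, 0.999, 0.005], [0.999, -0.041, 0.0], [0.0, 0.005, -1.0]]
ft_force: [0.1, 0.2, -0.7]
finger_gap: 0.482
```

```bash
python3 g.py 492.3 372.6 60 90
```

```text
t 39.08 pos [510.7  18.5 133.9] jawyaw 87.7 F [ 0.1  0.2 -0.7] gap 43.9 q6 -86.9
shift [353.  -33.2  73.9] rz -2.3 tilt fix x,y rot [ 0.29 -0.02  0.  ]
```

Call:
jog_arm(plan=[44,60,-6,0,0,0,-1,44,120,-12,0,0,0,-2.3,44,180,-18,0,0,0,-2.3,44,240,-24,0,0,0,-2.3,44,300,-29,0,0,0,-2.3,44,340,-32,0,0,0,-2.3,44,353,-32.5,20,0,0,-2.3,44,353,-32.5,60,0,0,-2.3])

```text
time: 40.08
tcp_pos: [0.4912, 0.373, 0.0706]
tcp_rot: [[-0.001, 1.0, 0.001], [1.0, 0.001, 0.001], [0.001, 0.001, -1.0]]
ft_force: [0.6, -0.4, -1.3]
finger_gap: 0.484
```

Call:
jog_arm(plan=[44,0,0,8,0,0,0,44,0,0,8,0,0,0,44,0,0,8,0,0,0])

```text
time: 40.45
tcp_pos: [0.4919, 0.3724, 0.0651]
tcp_rot: [[0.001, 1.0, 0.002], [1.0, -0.001, 0.001], [0.001, 0.002, -1.0]]
ft_force: [0.9, 0.3, 0.3]
finger_gap: 0.484
```

```bash
python3 g.py 492.3 372.6 16 90
```

```text
t 40.45 pos [491.9 372.4  65.1] jawyaw 89.9 F [0.9 0.3 0.3] gap 44.2 q6 -53.9
shift [ 0.1  0.3 49.1] rz -0.1 tilt fix x,y rot [ 0.1  -0.07 -0.  ]
```

Call:
jog_arm(plan=[44,0,0.8,20,0,0,0,44,0,0.8,36,0,0,0,44,0,0.8,46,0,0,0,44,0,0.8,48.5,0,0,0,44,0,0.8,48.5,0,0,0,44,0,0.8,48.5,0,0,0])

```text
time: 41.2
tcp_pos: [0.4921, 0.3727, 0.016]
tcp_rot: [[0.001, 1.0, 0.001], [1.0, -0.001, 0.001], [0.001, 0.001, -1.0]]
ft_force: [0.2, -0.1, 0.5]
finger_gap: 0.485
```

```bash
python3 g.py 492.3 372.6 16 90
```

```text
t 41.2 pos [492.1 372.7  16. ] jawyaw 90.0 F [ 0.2 -0.1  0.5] gap 44.2 q6 -53.9
shift [-0.1  0.2 -0. ] rz -0.0 tilt fix x,y rot [ 0.05 -0.04 -0.  ]
```

Call:
jog_arm(plan=[28,0,0,0,0,0,0,28,0,0,0,0,0,0,28,0,0,0,0,0,0,28,0,0,0,0,0,0,28,0,0,-50,0,0,0,28,0,0,-105,0,0,0,28,0,0,-115,0,0,0,28,0,0,-115,0,0,0])

```text
time: 42.2
tcp_pos: [0.4915, 0.3723, 0.1303]
tcp_rot: [[0.001, 1.0, -0.0], [1.0, -0.001, 0.0], [0.0, -0.0, -1.0]]
ft_force: [0.6, -1.8, -1.5]
finger_gap: 0.348
```

```bash
python3 g.py 514.3 76.8 110 87.7
```

```text
t 42.2 pos [491.5 372.3 130.3] jawyaw 90.0 F [ 0.6 -1.8 -1.5] gap 31.7 q6 -53.9
shift [-295.5   23.    20.3] rz 2.3 tilt fix x,y rot [-0. -0. -0.]
```

Call:
jog_arm(plan=[28,-60,5,0,0,0,1,28,-120,9,0,0,0,2.3,28,-180,14,0,0,0,2.3,28,-240,19,0,0,0,2.3,28,-285,23,0,0,0,2.3,28,-295.5,23,0,0,0,2.3,28,-295.5,23,20,0,0,2.3,28,-295.5,23,20,0,0,2.3])

```text
time: 43.2
tcp_pos: [0.5124, 0.0772, 0.1079]
tcp_rot: [[0.041, 0.999, -0.006], [0.999, -0.041, -0.0], [-0.001, -0.006, -1.0]]
ft_force: [-0.0, 0.4, -1.8]
finger_gap: 0.349
```

Call:
jog_arm(plan=[28,0,0,0,0,0,0,28,0,0,0,0,0,0,28,0,0,0,0,0,0])

```text
time: 43.58
tcp_pos: [0.5148, 0.0773, 0.1109]
tcp_rot: [[0.04, 0.999, 0.001], [0.999, -0.04, 0.0], [0.0, 0.001, -1.0]]
ft_force: [0.1, -0.2, -0.7]
finger_gap: 0.349
```

```bash
python3 g.py 514.3 76.8 72 87.7
```

```text
t 43.58 pos [514.8  77.3 110.9] jawyaw 87.7 F [ 0.1 -0.2 -0.7] gap 31.8 q6 -80.4
shift [-0.5 -0.5 38.9] rz -0.0 tilt fix x,y rot [ 0.05 -0.02 -0.  ]
```

Call:
jog_arm(plan=[28,-0.4,-0.3,18,0,0,0,28,-0.4,-0.3,30,0,0,0,28,-0.4,-0.3,35,0,0,0,28,-0.4,-0.3,37.5,0,0,0,28,-0.4,-0.3,39,0,0,0,28,-0.4,-0.3,39.7,0,0,0,28,-0.4,-0.3,39.7,0,0,0])

```text
time: 44.45
tcp_pos: [0.5146, 0.0766, 0.0718]
tcp_rot: [[0.041, 0.999, 0.001], [0.999, -0.041, 0.0], [0.0, 0.001, -1.0]]
ft_force: [-1.4, -0.2, 6.7]
finger_gap: 0.348
```

Call:
jog_arm(plan=[44,0,0,0,0,0,0,44,0,0,0,0,0,0,44,0,0,0,0,0,0,44,0,0,-30,0,0,0,44,0,0,-80,0,0,0,44,100,0,-120,0,0,0,44,160,0,-130,0,0,0,44,220,0,-130,0,0,0])

```text
time: 45.45
tcp_pos: [0.5222, 0.2588, 0.1979]
tcp_rot: [[0.041, 0.999, 0.003], [0.999, -0.041, 0.001], [0.001, 0.002, -1.0]]
ft_force: [0.9, -0.1, -0.9]
finger_gap: 0.483
```

Call:
jog_arm(plan=[44,60,-60,0,0,0,0,44,120,-100,0,0,0,0,44,170,-140,0,0,0,0,44,170,-140,0,0,0,0,44,170,-140,0,0,0,0,44,170,-140,0,0,0,0,44,170,-140,0,0,0,0])

```text
time: 46.32
tcp_pos: [0.3895, 0.4316, 0.1965]
tcp_rot: [[0.042, 0.999, 0.0], [0.999, -0.042, -0.0], [-0.0, 0.0, -1.0]]
ft_force: [-0.7, -0.3, 0.8]
finger_gap: 0.481
```

```bash
python3 - <<'E'
from h import *
im,d=eyes.get_image("top"); cv2.imwrite("pics/top5.png",im); W=world("top",d)
i2,_=eyes.get_image("scene"); cv2.imwrite("pics/scene5.png",i2)
for k in("blue","yellow","green"):
    m=mask(im,k); m[W[...,2]<.074]=0
    print(k,rect("top",m,.082),np.median(W[...,2][m>0]))
m=mask(im,"red"); print("red",rect("top",m,.046),np.median(W[...,2][m>0]))
a=cv2.imread("pics/top0.png"); df=cv2.absdiff(a,im).max(2); df[160:]=0; print("bystander diff px",(df>40).sum())
print(readout.observe()["tcp_pos"])
E
```

```text
blue [[517.0, -39.4, 187.0, 30.5, -2.2]] 0.08287387629189732
yellow [[515.0, 76.6, 188.7, 32.0, -2.0]] 0.0827185849588465
green [[508.6, 18.9, 187.5, 31.4, -2.4]] 0.08282891640756988
red [[492.3, -328.9, 119.5, 39.9, -74.2]] 0.04655428669890211
bystander diff px 0
[0.38945805 0.43172126 0.19657865]
```

View pics/top5.png

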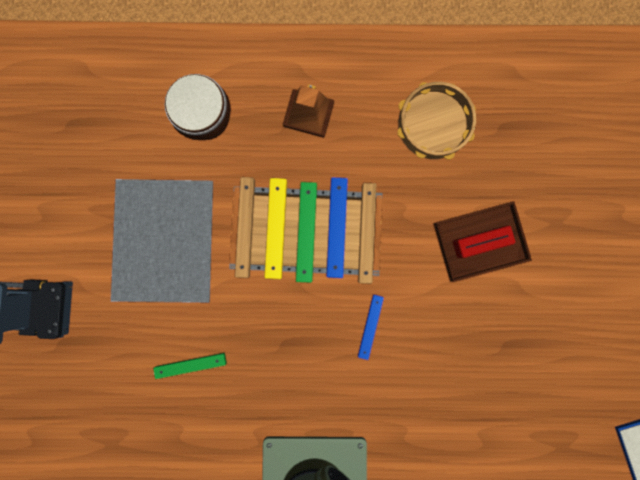

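View pics/scene5.png

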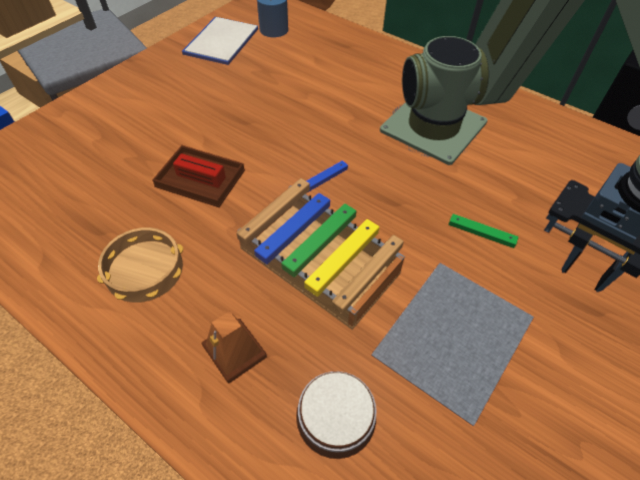

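Both views show the bars back in order at (275,229), (307,231) and (338,228) in the top view, each within about 1 mm of its start. The block stands in the tray at (487,242), and the arm is clear.

```bash
python3 -c "
from cell import manip,readout
print(readout.observe()['time'],manip.finish_job())"
```

```text
the job is handed in; nothing more can be done
46.425 None
```

The job is done and handed in at 46.4 s of the 141 s allowed. I laid the three bars side by side on the mat, stood the red block in the tray, and put each bar back in its own place. No verdict is reported on hand-in.

What the last camera check showed:
- **Bars:** each is within about 1 mm of its measured start and about 0.3° of its starting angle. Their tops are at the same height as before, so they lie flat.
- **Block:** it is upright on the tray floor, with its top at z ≈ 0.0466 m. It sits about 4 mm from the tray's centre and is lined up with the tray.
- **Bystanders:** the drum, metronome and tambourine show no changed pixels against the first top picture.
- **Arm:** it stands clear of everything.

No check failed. The only disagreement was the block's length in the tray, which the top camera read as about 120 mm instead of 110 mm, probably because it also saw a side face.

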